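# Put vacuum on the loaded filtration station only

## Robot

A 6-joint arm with a two-finger parallel gripper is mounted at the origin on a cart in front of the work surface, level with it; the furniture and walls round the work are solid. World frame = base frame: x ahead of the robot, y to its left, z up, the work surface at z = 0. Lengths are in m, angles in rad, forces in N, time in s.
With the tool pointing down it reaches from about 0.375 to 0.9 m from the base axis. Payload 3.1 kg.
Tool frame: the origin (TCP) lies at the very end of the fingers, on their centre line; the grasp point (between the pads) lies 19 mm behind it (manip.grasp_offset is the distance from the TCP to the grasp point, in m); y points along the fingers, z is the direction in which the jaws open and shut, and the axes are right-handed (so a half turn about y gives the same grasp; the last joint's range is limited). The gripper opens to 85 mm and grips with 20 to 120 N. Pads are 22 mm wide; open, the fingers measure 114 mm over their backs; the gripper's body (76 mm by 85 mm) begins 54 mm behind the grasp point. The pads swing forward as they close: fully open they stand 13 mm farther back than shut.
Start: joints at [0.959, 0.527, 1.433, -0, 1.181, -0.178], TCP at [0.263, 0.567, 0.231] pointing down, gripper open.
Joint ranges: [-3.08, 3.08], [-0.75, 2.2], [0.22, 2.44], [-1.43, 4.57], [0, 2.65], [-2.85, 2.85]. Speed limits (rad/s): [2.79, 2.79, 3.14, 3.14, 3.14, 3.14].

## Interface

Orientations are given as a unit quaternion [x, y, z, w].
In Python, from station import manip gives the robot as it stands.
- The arm moves only by the tool apply_moves, never from a script. Its argument "motion" is a list of rows, each a list of 5 numbers: the finger opening in mm, from 0 to 85.4, then the shift along the tool's x, y, z in units of 30 mm (1.0 is 30 mm), then the turn about the tool's y in units of 10 degrees (1.0 is 10 degrees). In form: [[fingers, x, y, z, twist], ...]. A call has 1 to 12 rows; each row is the pose to reach, as a shift and turn from the pose commanded when the call began, along the tool's axes at that moment; what a row does not reach only later rows make up. A row lasts 1/8 s, in which the tool goes at most 62.5 mm and 10.7 degrees, less where a joint would pass 70% of its speed; a pose out of reach is approached as far as the arm can. A call with a gripper value outside its range is refused whole. The fingers move at their own pace and stop on an object; "squeeze" is the grip in N (left out, the last holds). Time passes only in rows, so rows that repeat a pose let the fingers close. It gives the time, the measured TCP pose, the force and the opening at its end, in the units of the state.
- manip.sense(): the state, without advancing time (a new reading comes with each control period).
- manip.snapshot(name): name is "side" or "top" or "wrist"; returns the picture (420x560x3 uint8, red, green, blue); there is no depth.
- manip.get_calibration(name): a dict with "intrinsics" (3x3 intrinsics, pixels), "dist_coeffs" ([k1, k2, p1, p2, k3] as OpenCV has them; the pictures are not rectified), "extrinsics" (4x4, takes a point from camera to world coordinates). Camera axes: x right, y up, looking along -z (the intrinsics and any distortion apply to the point x, -y, -z); pixel columns grow to the right and rows downward; lengths in m; the calibration is good to about 2 mm. A picture is of the moment at which its call begins: read the wrist's pose just before it. get_calibration takes no time and is no camera call; for the wrist camera it gives the pose at the moment of the call.
- manip.sign_off(): hands the job in, once; it reports no verdict.
The state is a dict: "t": time; "q": joint angles; "qd": joint speeds; "tau": joint torques, N m; "tcp_pos": TCP position; "tool_rot": TCP orientation; "force": force on the tool from outside, world axes, zero at the start; "ft_torque": the same for the moment, N m; "finger_gap": opening from 0.0 (shut) to 1.0 (fully open).
Only numpy, scipy, OpenCV 4.12 (cv2) and the standard library are available. Lean on these libraries where they do the work, as an engineer would, in place of code of your own. Each camera call takes 0.05 s, during which the arm holds its last target.

## Task

The vacuum filtration unit has one station loaded with the white filter funnel and two empty ones: pushing with a fingertip, turn the valve lever of the loaded station round until it is fully open (in line with its branch pipe, pointing out over the long header pipe), and turn the lever of the empty station that was left open or partly open round until it is fully closed (crosswise to its branch pipe, like that of the other empty station, which stays closed). Only push the levers, without taking them between the fingers or forcing them hard against their stops, and leave the filter funnel seated and everything else where it stands.

Things in the scene. Friction and masses are not known exactly. Their poses are not given: they have to be found in the camera images.
- filter_unit: fixed vacuum filtration unit: base plate 190 x 500 x 8 mm, steel header pipe (top 61 mm high) along its own y at the side nearest the robot, grey pump housing (93 mm high, gauge to 127 mm) at its +y end. Origin: worktop level, middle of its length, on the line of the valve axes; own x points away from the robot. Three equal stations at own y = -160, -30, 100 mm, in any order
- station_1: the loaded station (fixed), the one with the filter funnel: branch pipe along own x from the header (x = -45 mm) through the ball valve (x = 0) to an upright port cup (x = 80 mm, rim 88 mm high). Origin: worktop level under the valve axis; axes parallel to filter_unit's
- station_2: an empty station (fixed), same shape and axes as station_1, nothing in its port
- station_3: an empty station (fixed), same shape and axes as station_1, nothing in its port
- handle_1 (a joint): angle of station_1's lever: 0 = fully closed, crosswise, pointing to the station's own -y; 1.571 = fully open, pointing to the station's own -x (over the header, towards the robot). Seen from above it opens clockwise. Hard stops at both ends; it stays where it is left; needs about 0.22 N m (3 to 4 N at the sleeve)
- handle_2 (a joint): angle of station_2's lever, same meaning
- handle_3 (a joint): angle of station_3's lever, same meaning
- lever_1_grip (a point): centre of the straight black grip sleeve of station_1's lever: 15 mm wide, 12 mm tall, reaching from 40 to 92 mm from the valve axis, its middle 107 mm above the worktop (this point 66 mm from the axis). Its sides are free, with at least 35 mm of air below it
- lever_2_grip (a point): centre of the grip sleeve of station_2's lever
- lever_3_grip (a point): centre of the grip sleeve of station_3's lever
- valve_axis_1 (a point): point on the vertical axis about which station_1's lever turns, 107 mm above the worktop, level with the middle of the grip sleeve
- valve_axis_2 (a point): the same point of station_2
- valve_axis_3 (a point): the same point of station_3
- filter_funnel: white filter funnel (cup 57 mm in diameter) on a black rubber collar, loosely seated in the port of station_1; its top is 155 mm above the worktop. Origin: centre of the underside of its rubber plug, 75 mm above the worktop when seated; own z axis upright
- petri_dish: petri dish 69 mm wide, 16 mm high, on the worktop in front of the unit; origin: centre of its underside
- spatula: steel spatula 210 x 12 x 5 mm lying in front of the unit; origin: centre of its underside
- stopper: off-white rubber stopper, 28 mm wide, 24 mm high, standing on the unit's plate between two ports; origin: centre of its underside
- beaker: glass beaker 72 mm wide, 94 mm high, to the right of the unit; origin: centre of its underside
- amber_bottle: amber bottle with black cap, 52 mm wide, 116 mm high, to the left of the unit; origin: centre of its underside
- cylinder: glass measuring cylinder on a blue foot, 65 x 75 x 235 mm, to the left of the unit; origin: centre of its underside
- flask: conical flask 67 mm wide, 114 mm high, to the left of the unit; origin: centre of its underside
- timer: flat timer 70 x 62 x 18 mm to the left of the unit; origin: centre of its underside
There are look-alikes about, which are no part of the job. Leave any blue, purple or red look-alike of the filter_funnel alone.

How it is judged:
By the outcome, as a careful person would: the job done as asked, in the order asked, and still so for the second after the job is handed in, with the robot touching nothing.
It also fails if it takes over 51 s, if anything falls off the work surface, if the arm or the gripper's body presses on something with over 40 N, if the wrist force passes 120 N, or if a joint passes its speed limit or range.

## Working session

There is one attempt and no reset: what is moved stays moved. The work goes in short steps, Python scripts to look and compute and a tool call to move; the robot and the scene stay as the last step left them, time stands still between calls to the robot, and variables do not carry over. Pictures are saved under pics/ and viewed, and the job is handed in when it is done.

Besides the shell and the picture viewer there is one more tool, called by a JSON object that holds its "method" and its "body". apply_moves: Moves the arm, as the interface text tells. Its arguments: {"type":"object","properties":{"motion":{"type":"array"},"squeeze":{"type":"number"}},"required":["motion"]}

```bash
mkdir -p pics; ls; python3 - <<'E'
from station import manip
import cv2,json
s=manip.sense(); print(s)
for n in ["side","top","wrist"]:
    c=manip.get_calibration(n); print(n,c)
    im=manip.snapshot(n); cv2.imwrite(f"pics/{n}0.png",im[:,:,::-1])
E
```

```text
pics
{'t': 0.0, 'q': array([ 9.58481945e-01,  5.28465562e-01,  1.43391691e+00, -1.36154004e-06,
        1.18137531e+00, -1.78476518e-01]), 'qd': array([-0.00129176,  0.00056411,  0.00266202,  0.00087868,  0.00211144,
        0.00021046]), 'tau': array([-7.97152961e-05, -4.42345583e+01, -1.78026134e+01, -4.39754504e-04,
        8.53545440e-03, -6.73847538e-07]), 'tcp_pos': array([0.2622642 , 0.56652171, 0.23032933]), 'tool_rot': array([ 0.69124211, -0.15247895,  0.15189008, -0.68982891]), 'force': array([-0.46105566, -0.60961498,  0.70864141]), 'ft_torque': array([-0.00236807,  0.00121522,  0.0077209 ]), 'finger_gap': 1.0027099655998055}
side {'intrinsics': array([[381.04101852,   0.        , 275.10790467],
       [  0.        , 381.04101852, 215.37072191],
       [  0.        ,   0.        ,   1.        ]]), 'dist_coeffs': array([-0.09108484,  0.        ,  0.        ,  0.        ,  0.        ]), 'extrinsics': array([[ 0.94955744,  0.19392515, -0.24644209,  0.28790289],
       [-0.31317555,  0.62696483, -0.71332754, -0.65356174],
       [ 0.01617837,  0.75452511,  0.65607174,  0.81248
[... 411 characters left out ...]
0.99991821, -0.01199795, -0.00442946,  0.11301685],
       [-0.00548438,  0.08937104,  0.9959833 ,  1.62117951],
       [ 0.        ,  0.        ,  0.        ,  1.        ]])}
wrist {'intrinsics': array([[305.62554916,   0.        , 279.02124741],
       [  0.        , 305.62554916, 207.1680361 ],
       [  0.        ,   0.        ,   1.        ]]), 'dist_coeffs': array([-0.03628804,  0.        ,  0.        ,  0.        ,  0.        ]), 'extrinsics': array([[ 0.42058868, -0.86305287, -0.27972292,  0.19032506],
       [ 0.90724675,  0.39910569,  0.13273277,  0.60215884],
       [-0.00291639, -0.30960361,  0.95086124,  0.3732776 ],
       [ 0.        ,  0.        ,  0.        ,  1.        ]])}
```

View pics/side0.png

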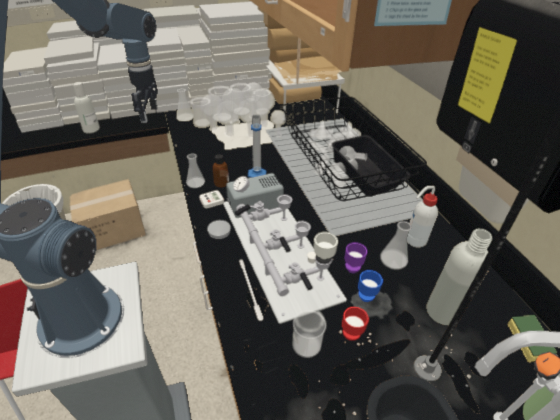

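View pics/top0.png

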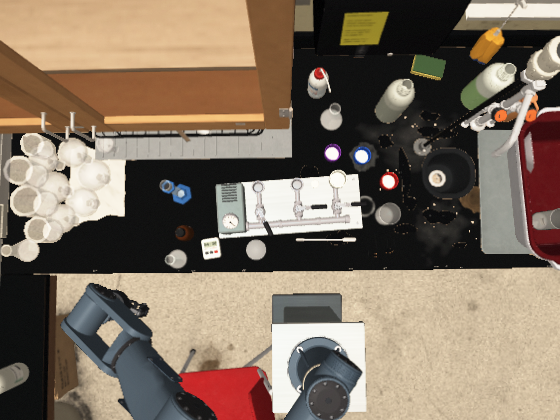

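View pics/wrist0.png

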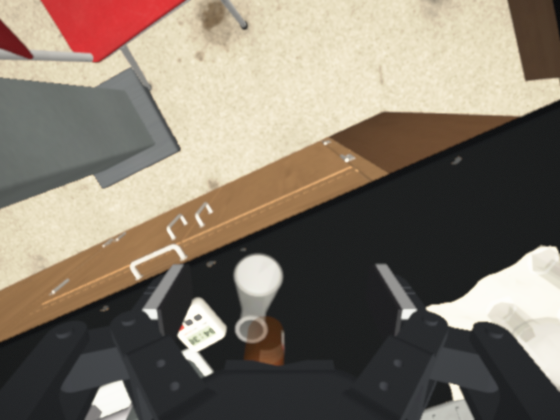

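```bash
python3 - <<'E'
import cv2
a=cv2.imread("pics/top0.png")[160:260,210:410]; cv2.imwrite("pics/topc.png",cv2.resize(a,None,fx=4,fy=4,interpolation=cv2.INTER_CUBIC))
a=cv2.imread("pics/side0.png")[180:330,210:390]; cv2.imwrite("pics/sidec.png",cv2.resize(a,None,fx=4,fy=4,interpolation=cv2.INTER_CUBIC))
E
```

```text
(no output)
```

View pics/topc.png

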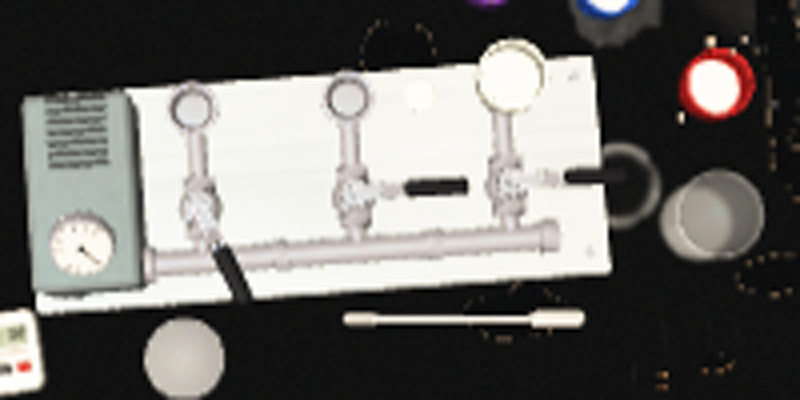

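View pics/sidec.png

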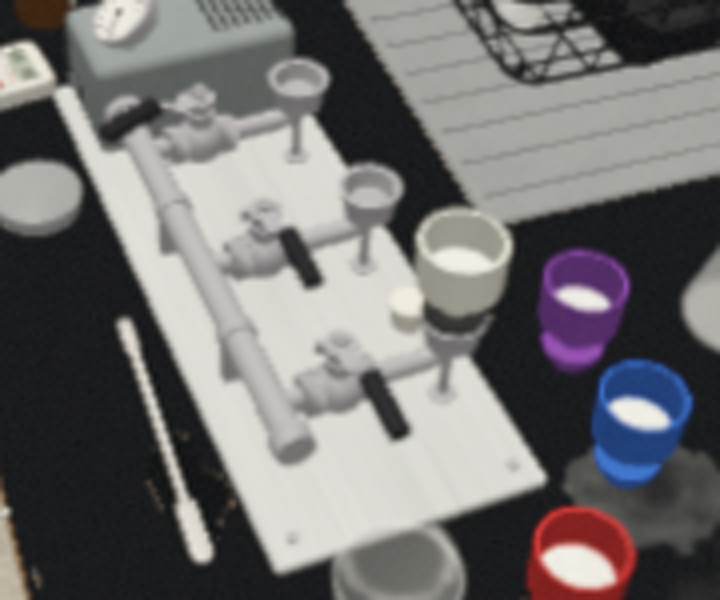

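```bash
cat > h.py <<'E'
import numpy as np, cv2, json
from scipy.optimize import least_squares
def proj(c,P):
    E=np.array(c["extrinsics"]); p=(np.atleast_2d(P)-E[:3,3])@E[:3,:3]; p=p*[1,-1,-1]
    return cv2.projectPoints(p.reshape(-1,1,3),np.zeros(3),np.zeros(3),c["intrinsics"],c["dist_coeffs"])[0][:,0]
def unproj(c,uv,z):
    E=np.array(c["extrinsics"]); n=cv2.undistortPoints(np.array([[uv]],float),c["intrinsics"],c["dist_coeffs"])[0,0]
    d=E[:3,:3]@np.array([n[0],-n[1],-1]); o=E[:3,3]; return o+d*(z-o[2])/d[2]
E
cat > fit.py <<'E'
from h import *
from station import manip
ct,cs=manip.get_calibration("top"),manip.get_calibration("side")
T=lambda u,v:np.array([210+u/4,160+v/4])-0.375
S=lambda u,v:np.array([210+u/4,180+v/4])-0.375
def W(p,x,y,z):
    c,s=np.cos(p[2]),np.sin(p[2]); return [p[0]+c*x-s*y,p[1]+s*x+c*y,z]
ys=[-.16,-.03,.1]
def lev(p,i): # angle 0 -> -y ; pi/2 -> -x
    a=p[3+i]; return W(p,-.066*np.sin(a),ys[i]-.066*np.cos(a),.107)
def model(p):
    pts=[W(p,.08,.1,.088),W(p,.08,-.03,.088),W(p,.08,-.16,.155),lev(p,2),lev(p,1),lev(p,0)]
    return pts
obsT=[T(193,106),T(349,97),T(510,77),T(232,273),T(437,187),T(597,177)]
obsS=[S(298,85),S(372,190),S(464,245),S(131,120),S(300,257),S(385,403)]
def res(p):
    P=np.array(model(p)); return np.r_[(proj(ct,P)-obsT).ravel(),(proj(cs,P)-obsS).ravel()]
r=least_squares(res,[.5,.1,0,0,0,1],x_scale=[.1,.1,.1,1,1,1])
print(r.x, np.round(r.fun.reshape(-1,2),2).tolist())
for i in range(3): print(i,"axis",W(r.x,0,ys[i],.107),"grip",lev(r.x,i),"port",W(r.x,.08,ys[i],.088))
json.dump(r.x.tolist(),open("pose.json","w"))
# alternate: lever triangulation
for n,a,b in [("R",5,5),("M",4,4),("L",3,3)]:
    print(n,unproj(ct,obsT[a],.107),unproj(cs,obsS[b],.107))
E
python3 fit.py
```

```text
[ 0.53671533  0.0932971   0.04830016 -0.01420744  0.00278639  1.18666178] [[0.16, 0.4], [0.24, 0.29], [1.39, -0.06], [0.07, 0.4], [0.12, 0.09], [-0.21, -0.14], [0.64, -1.72], [-0.46, -0.83], [-0.22, -0.97], [0.26, -0.15], [0.18, 0.38], [0.03, 0.49]]
0 axis [np.float64(0.5444403531434937), np.float64(-0.06651630118430027), 0.107] grip [np.float64(0.5485631685081207), np.float64(-0.1323874055736241), 0.107] port [np.float64(0.6243470550644972), np.float64(-0.06265379058782335), 0.088]
1 axis [np.float64(0.5381637734242187), np.float64(0.0633320894373304), 0.107] grip [np.float64(0.5411666454683752), np.float64(-0.0025995627449592745), 0.107] port [np.float64(0.6180704753452222), np.float64(0.06719460003380733), 0.088]
2 axis [np.float64(0.5318871937049438), np.float64(0.1931804800589611), 0.107] grip [np.float64(0.47196261922688265), np.float64(0.16552102645583816), 0.107] port [np.float64(0.6117938956259472), np.float64(0.197042990655438), 0.088]
R [ 0.54809324 -0.13306013  0.107     ] [ 0.54904961 -0.13099722  0.107     ]
M [ 0.54146777 -0.00220724  0.107     ] [ 0.54117025 -0.00114441  0.107     ]
L [0.47326553 0.16574204 0.107     ] [0.47106818 0.16508607 0.107     ]
```

```bash
cat >> h.py <<'E'
from scipy.spatial.transform import Rotation as R
def toolrow(s,target):
    """shift in 30mm units along the tool axes from the present pose to world target"""
    return R.from_quat(s["tool_rot"]).as_matrix().T@(np.array(target)-s["tcp_pos"])/.03
E
python3 - <<'E'
from h import *
from station import manip
s=manip.sense(); print(R.from_quat(s["tool_rot"]).as_matrix().round(3))
for t in [(.263,.567,.35),(.45,.10,.35),(.585,-.145,.35),(.585,-.145,.2)]: print(t,toolrow(s,t).round(2))
ct=manip.get_calibration("top")
print("cyl",unproj(ct,(168,187),.235),"pump edge",unproj(ct,(246,200),.093),"beaker",unproj(ct,(388,213),.094))
E
```

```text
[[ 0.907 -0.001  0.42 ]
 [-0.42  -0.001  0.907]
 [-0.    -1.    -0.002]]
(0.263, 0.567, 0.35) [ 0.01 -3.98  0.01]
(0.45, 0.1, 0.35) [ 12.21  -3.97 -11.49]
(0.585, -0.145, 0.35) [ 19.73  -3.96 -17.01]
(0.585, -0.145, 0.2) [ 19.73   1.04 -17.  ]
cyl [0.5940133  0.46025424 0.235     ] pump edge [0.56675429 0.23682309 0.093     ] beaker [ 0.51800674 -0.23033892  0.094     ]
```

{"method": "apply_moves", "body": {"motion": [[0,0,-2,0,0],[0,0.6,-4,-0.6,0],[0,2,-4,-2,-0.5],[0,3.5,-4,-3.2,-1],[0,5,-4,-4.5,-1.5],[0,6.5,-4,-6,-2],[0,8,-4,-7.5,-2.5],[0,9.5,-4,-9,-2.8],[0,11,-4,-10.5,-2.8],[0,12.5,-4,-11.7,-2.8],[0,14,-4,-13,-2.8],[0,15.5,-4,-14,-2.8]]}}

```text
t: 1.65
tcp_pos: [0.5083, -0.0116, 0.3512]
tool_rot: [-0.707, -0.019, 0.019, 0.707]
force: [0.3, 0.4, 0.6]
finger_gap: 0.0
```

```bash
python3 - <<'E'
from h import *
from station import manip
s=manip.sense(); print(s["tcp_pos"],s["q"],R.from_quat(s["tool_rot"]).as_matrix().round(3),s["force"],s["finger_gap"])
for t in [(.587,-.145,.35),(.587,-.145,.2),(.587,-.145,.092)]: print(t,toolrow(s,t).round(2))
E
```

```text
[ 0.50825985 -0.01156236  0.35121152] [-2.42919918e-01  2.39108563e-01  1.55372931e+00  1.13450013e-04
  1.34908503e+00 -1.86737254e+00] [[ 0.999 -0.    -0.054]
 [ 0.054  0.     0.999]
 [-0.    -1.     0.   ]] [0.30751789 0.3544303  0.57964752] 0.00018516251447853288
(0.587, -0.145, 0.35) [ 2.38  0.04 -4.58]
(0.587, -0.145, 0.2) [ 2.38  5.04 -4.58]
(0.587, -0.145, 0.092) [ 2.38  8.64 -4.58]
```

{"method": "apply_moves", "body": {"motion": [[0,1,0,-1.7,0],[0,2,0,-3.4,0],[0,2.4,0.5,-4.6,0],[0,2.4,2,-4.6,0],[0,2.4,3.5,-4.6,0],[0,2.4,5,-4.6,0],[0,2.4,5,-4.6,0]]}}

```text
t: 2.52
tcp_pos: [0.5846, -0.1421, 0.1975]
tool_rot: [-0.705, -0.016, 0.023, 0.708]
force: [-0.3, 0.1, 0.4]
finger_gap: -0.003
```

```bash
python3 - <<'E'
from h import *
from station import manip
s=manip.sense(); print(s["tcp_pos"],s["force"],s["finger_gap"])
c=manip.get_calibration("wrist");im=manip.snapshot("wrist")[:,:,::-1].copy()
import runpy
cv2.imwrite("pics/w1.png",im)
im=manip.snapshot("side")[130:330,210:410,::-1].copy(); cv2.imwrite("pics/s1.png",cv2.resize(im,None,fx=3,fy=3))
print(toolrow(s,(.587,-.145,.092)))
print(toolrow(s,(.587,-.145,.108)))
E
```

```text
[ 0.58457474 -0.14207922  0.19745409] [-0.29912032  0.11215288  0.401691  ] -0.002833498409790615
[ 0.10662577  3.51382176 -0.11783099]
[ 0.10188694  2.98051515 -0.11537308]
```

View pics/w1.png

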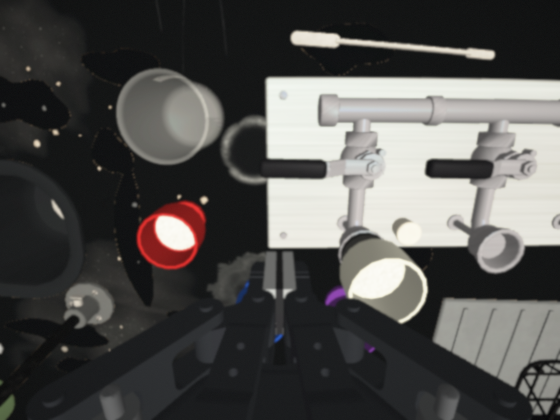

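View pics/s1.png

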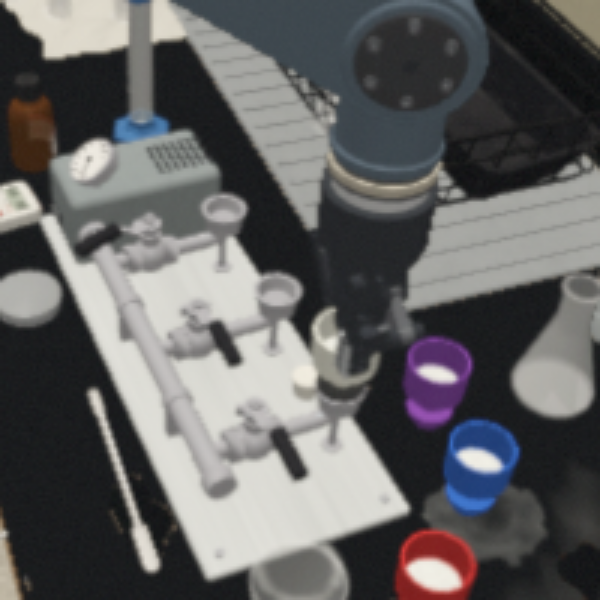

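```bash
python3 - <<'E'
from h import *
from station import manip
s=manip.sense();c=manip.get_calibration("wrist")
for n,uv,z in [("R grip",(294,168),.107),("R axis",(373,162),.115),("M grip",(459,168),.107),("funnel",(387,278),.155)]: print(n,unproj(c,uv,z))
print(R.from_quat(s["tool_rot"]).as_matrix().round(3))
for z in (.15,.11,.092): print(toolrow(s,(.587,-.150,z)).round(2))
E
```

```text
R grip [ 0.55312903 -0.13197206  0.107     ]
R axis [ 0.54366415 -0.07299197  0.115     ]
M grip [ 0.54551818 -0.00081782  0.107     ]
funnel [ 0.61917255 -0.06316162  0.155     ]
[[ 0.998  0.001 -0.055]
 [ 0.055 -0.     0.998]
 [ 0.001 -1.    -0.   ]]
[-0.05  1.73 -0.21]
[-0.05  3.07 -0.21]
[-0.05  3.67 -0.21]
```

{"method": "apply_moves", "body": {"motion": [[0,0,0.8,-0.2,0],[0,0,1.7,-0.2,0],[0,0,2.4,-0.2,0],[0,0,3,-0.2,0],[0,0,3.6,-0.2,0],[0,0,3.6,-0.2,0]]}}

```text
t: 3.38
tcp_pos: [0.5873, -0.149, 0.0924]
tool_rot: [-0.707, -0.019, 0.02, 0.707]
force: [-0.4, 0.3, -0.2]
finger_gap: -0.002
```

```bash
python3 - <<'E'
from h import *
from station import manip
s=manip.sense(); print(s["tcp_pos"],s["force"],R.from_quat(s["tool_rot"]).as_matrix().round(3))
im=manip.snapshot("wrist")[:,:,::-1].copy(); cv2.imwrite("pics/w2.png",im)
im=manip.snapshot("side")[180:330,230:380,::-1].copy(); cv2.imwrite("pics/s2.png",cv2.resize(im,None,fx=4,fy=4))
E
```

```text
[ 0.58731005 -0.14898413  0.09242842] [-0.37940198  0.29557172 -0.15121203] [[ 0.998 -0.002 -0.055]
 [ 0.055  0.001  0.998]
 [-0.002 -1.     0.001]]
```

View pics/w2.png

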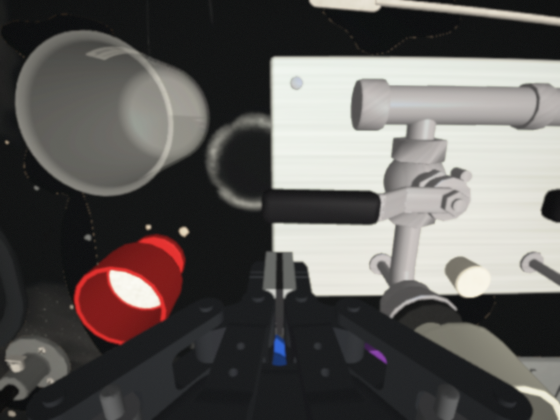

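View pics/s2.png

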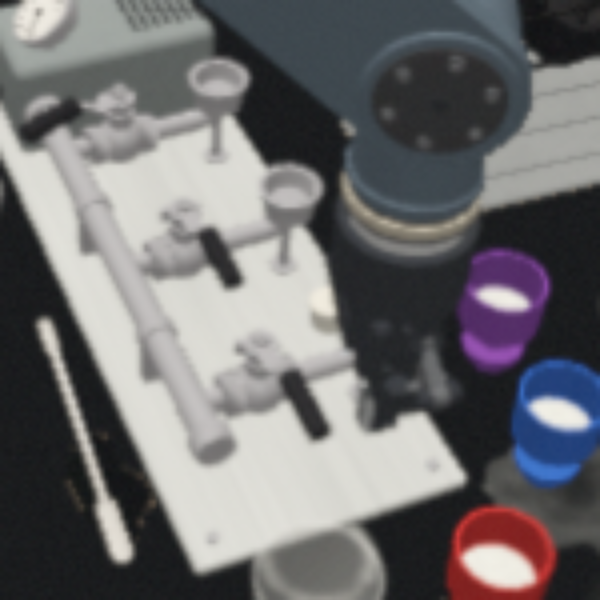

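```bash
cat > plan.py <<'E'
from h import *
from station import manip
p=json.load(open("pose.json")); ph=p[2]
def axis(i):
    y=[-.16,-.03,.1][i]; return np.array([p[0]-np.sin(ph)*y,p[1]+np.cos(ph)*y])
def pt(i,a,r,off):
    # off: signed along (cos a,-sin a); + = opening-push side, - = closing-push side
    v=np.array([-r*np.sin(a)+off*np.cos(a),-r*np.cos(a)-off*np.sin(a)])
    c,s=np.cos(ph),np.sin(ph); return axis(i)+[c*v[0]-s*v[1],s*v[0]+c*v[1]]
def frame(s):  # lever-frame reading of present finger pose
    M=R.from_quat(s["tool_rot"]).as_matrix(); x=M[:,0]; return np.arctan2(-x[1],x[0])+ph  # tool angle in 'a' sense
def rows(i,seq,z,tw0=None):
    s=manip.sense(); a0=frame(s)
    print("tcp",s["tcp_pos"].round(4),"F",s["force"].round(2),"tool a",round(a0,3),"t",round(s["t"],2))
    for a,r,off,tool in seq:
        t=np.r_[pt(i,a,r,off),z]; print("a",round(a,2),[0]+toolrow(s,t).round(2).tolist()+[round(np.degrees(tool-a0)/10,2)])
E
python3 - <<'E'
from plan import *
rows(0,[(0,.080,.0265,0),(0,.075,.0215,0)]+[(a,.074,.0185,a) for a in np.arange(.08,.81,.08)],.092)
E
```

```text
tcp [ 0.5883 -0.1494  0.0937] F [-0.57 -0.28  0.38] tool a -0.007 t 3.48
a 0 [0, -0.44, 0.06, 0.17, np.float64(0.04)]
a 0 [0, -0.61, 0.06, 0.34, np.float64(0.04)]
a 0.08 [0, -0.91, 0.06, 0.33, np.float64(0.5)]
a 0.16 [0, -1.11, 0.06, 0.31, np.float64(0.95)]
a 0.24 [0, -1.31, 0.06, 0.3, np.float64(1.41)]
a 0.32 [0, -1.51, 0.05, 0.31, np.float64(1.87)]
a 0.4 [0, -1.72, 0.05, 0.33, np.float64(2.33)]
a 0.48 [0, -1.92, 0.05, 0.37, np.float64(2.79)]
a 0.56 [0, -2.11, 0.05, 0.43, np.float64(3.25)]
a 0.64 [0, -2.3, 0.05, 0.5, np.float64(3.71)]
a 0.72 [0, -2.49, 0.05, 0.59, np.float64(4.16)]
a 0.8 [0, -2.66, 0.05, 0.69, np.float64(4.62)]
```

{"method": "apply_moves", "body": {"motion": [[0,-0.3,0,0.2,0],[0,-0.6,0,0.35,0],[0,-0.9,0,0.35,0.5],[0,-1.1,0,0.3,1],[0,-1.3,0,0.3,1.4],[0,-1.5,0,0.3,1.9],[0,-1.7,0,0.35,2.3],[0,-1.9,0,0.4,2.8],[0,-2.1,0,0.45,3.2],[0,-2.3,0,0.5,3.7],[0,-2.5,0,0.6,4.2],[0,-2.65,0,0.7,4.6]]}}

```text
t: 4.97
tcp_pos: [0.509, -0.1336, 0.0943]
tool_rot: [0.658, -0.257, 0.261, -0.658]
force: [3.2, -1.5, -1.5]
finger_gap: -0.004
```

```bash
python3 - <<'E'
from plan import *
im=manip.snapshot("wrist")[:,:,::-1].copy(); cv2.imwrite("pics/w3.png",im)
rows(0,[(a,.074,.0185,a) for a in np.arange(.8,1.61,.08)]+[(1.571,.074,.0185,1.571)],.092)
E
```

```text
tcp [ 0.5081 -0.133   0.0943] F [ 2.49 -0.95  0.61] tool a 0.8 t 5.03
a 0.8 [0, -0.01, 0.08, -0.02, np.float64(-0.0)]
a 0.88 [0, -0.21, 0.07, -0.06, np.float64(0.46)]
a 0.96 [0, -0.41, 0.07, -0.09, np.float64(0.92)]
a 1.04 [0, -0.62, 0.07, -0.1, np.float64(1.37)]
a 1.12 [0, -0.82, 0.07, -0.09, np.float64(1.83)]
a 1.2 [0, -1.02, 0.07, -0.07, np.float64(2.29)]
a 1.28 [0, -1.22, 0.07, -0.03, np.float64(2.75)]
a 1.36 [0, -1.42, 0.07, 0.03, np.float64(3.21)]
a 1.44 [0, -1.61, 0.07, 0.1, np.float64(3.67)]
a 1.52 [0, -1.79, 0.07, 0.18, np.float64(4.12)]
a 1.6 [0, -1.97, 0.07, 0.28, np.float64(4.58)]
a 1.57 [0, -1.9, 0.07, 0.25, np.float64(4.42)]
```

View pics/w3.png

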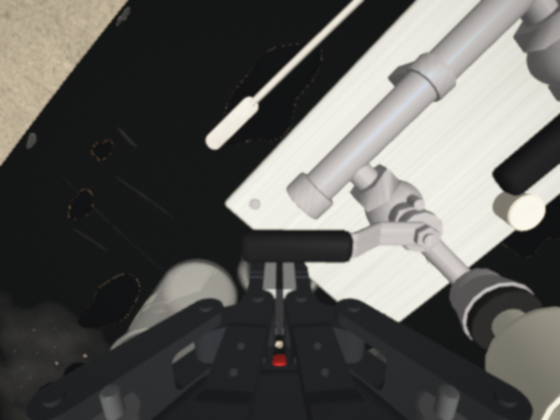

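{"method": "apply_moves", "body": {"motion": [[0,-0.2,0.05,-0.05,0.5],[0,-0.4,0.05,-0.1,0.9],[0,-0.6,0.05,-0.1,1.4],[0,-0.8,0.05,-0.1,1.8],[0,-1.0,0.05,-0.05,2.3],[0,-1.2,0.05,0,2.7],[0,-1.4,0.05,0.05,3.2],[0,-1.55,0.05,0.1,3.6],[0,-1.65,0.05,0.1,3.8],[0,-1.7,0.05,0.15,3.9]]}}

```text
t: 6.28
tcp_pos: [0.4732, -0.0951, 0.0923]
tool_rot: [0.534, -0.463, 0.464, -0.534]
force: [0.1, -3.6, 1.9]
finger_gap: -0.005
```

```bash
python3 - <<'E'
from plan import *
im=manip.snapshot("wrist")[:,:,::-1].copy(); cv2.imwrite("pics/w4.png",im)
rows(0,[(1.48,.074,.0185,1.48),(1.52,.074,.0185,1.52),(1.571,.074,.0185,1.571),(1.6,.074,.0185,1.571)],.092)
E
```

```text
tcp [ 0.4731 -0.0947  0.0922] F [ 0.86 -2.82  2.21] tool a 1.477 t 6.33
a 1.48 [0, 0.02, 0.01, 0.02, np.float64(0.02)]
a 1.52 [0, -0.08, 0.01, -0.0, np.float64(0.24)]
a 1.57 [0, -0.21, 0.01, -0.02, np.float64(0.54)]
a 1.6 [0, -0.28, 0.01, -0.04, np.float64(0.54)]
```

View pics/w4.png

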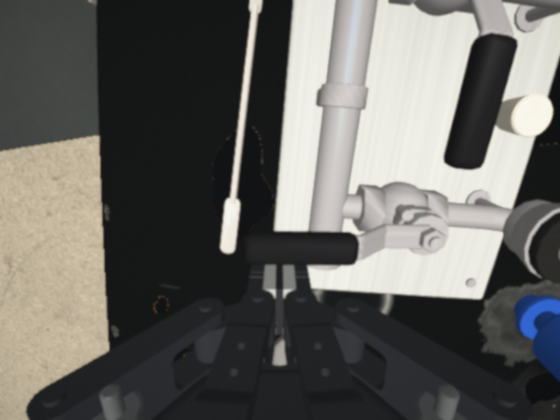

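Creep toward the stop, watching the force.

{"method": "apply_moves", "body": {"motion": [[0,-0.05,0,0,0.3],[0,-0.1,0,0,0.5],[0,-0.14,0,0,0.5],[0,-0.18,0,0,0.5]]}}

```text
t: 6.82
tcp_pos: [0.4714, -0.0898, 0.0917]
tool_rot: [0.515, -0.486, 0.485, -0.513]
force: [-2.7, -8.7, 2.2]
finger_gap: -0.002
```

{"method": "apply_moves", "body": {"motion": [[0,-0.02,0,0,0],[0,-0.04,0,0,0]]}}

```text
t: 7.08
tcp_pos: [0.4714, -0.0897, 0.0917]
tool_rot: [0.515, -0.485, 0.485, -0.513]
force: [-4.1, -11.5, 1.1]
finger_gap: -0.007
```

```bash
python3 - <<'E'
from plan import *
rows(0,[(1.571,.074,.0185,1.571),(1.6,.074,.0185,1.571)],.092)
E
```

```text
tcp [ 0.4714 -0.0897  0.0917] F [ -4.07 -11.48   1.05] tool a 1.561 t 7.08
a 1.57 [0, -0.04, -0.01, 0.0, np.float64(0.06)]
a 1.6 [0, -0.11, -0.01, -0.01, np.float64(0.06)]
```

{"method": "apply_moves", "body": {"motion": [[0,0.3,0,0,0],[0,1,0,0,0],[0,1.2,-1,0,0],[0,1.2,-2.5,0,0],[0,1.2,-4,0,0],[0,1.2,-4,0,0]]}}

```text
t: 7.82
tcp_pos: [0.4759, -0.1245, 0.2147]
tool_rot: [-0.513, 0.484, -0.488, 0.515]
force: [0.1, 0.1, -0.7]
finger_gap: -0.001
```

```bash
python3 - <<'E'
from plan import *
for n in ("top","side"):
    im=manip.snapshot(n)[:,:,::-1].copy(); cv2.imwrite(f"pics/{n}5.png",im)
a=cv2.imread("pics/top5.png")[160:260,210:410]; cv2.imwrite("pics/top5c.png",cv2.resize(a,None,fx=4,fy=4,interpolation=cv2.INTER_CUBIC))
im=manip.snapshot("wrist")[:,:,::-1].copy(); cv2.imwrite("pics/w5.png",im)
for z in (.21,.15,.092): rows(2,[(1.187,.072,-.034,1.187)],z)
E
```

```text
tcp [ 0.4731 -0.1233  0.2108] F [ 0.58 -0.63 -0.67] tool a 1.564 t 7.97
a 1.19 [0, -10.59, 0.05, -0.11, np.float64(-2.16)]
tcp [ 0.4731 -0.1233  0.2108] F [ 0.58 -0.63 -0.67] tool a 1.564 t 7.97
a 1.19 [0, -10.59, 2.05, -0.11, np.float64(-2.16)]
tcp [ 0.4731 -0.1233  0.2108] F [ 0.58 -0.63 -0.67] tool a 1.564 t 7.97
a 1.19 [0, -10.59, 3.98, -0.1, np.float64(-2.16)]
```

View pics/top5c.png

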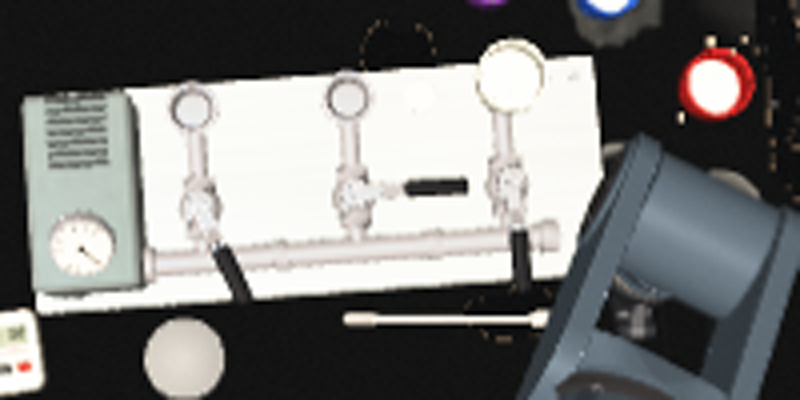

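View pics/w5.png

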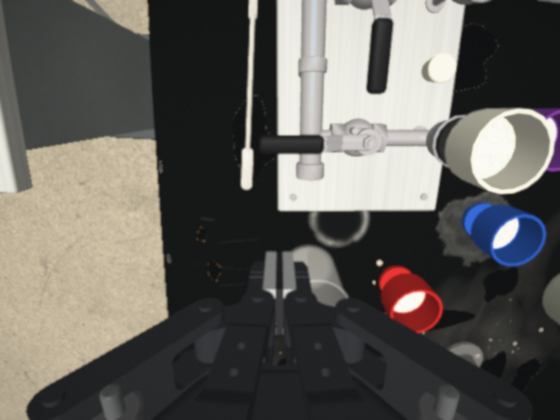

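{"method": "apply_moves", "body": {"motion": [[0,-1,0,0,0],[0,-2.5,0,0,0],[0,-4,0,0,-0.5],[0,-5.5,0,0,-1],[0,-7,0,-0.1,-1.5],[0,-8.5,0,-0.1,-2.1],[0,-9.8,0,-0.1,-2.1],[0,-10.6,0,-0.1,-2.1],[0,-10.6,0.5,-0.1,-2.1],[0,-10.6,0.5,-0.1,-2.1]]}}

```text
t: 9.22
tcp_pos: [0.4514, 0.1933, 0.1943]
tool_rot: [0.595, -0.386, 0.382, -0.592]
force: [-0.1, 0.6, 0.8]
finger_gap: -0.004
```

```bash
python3 - <<'E'
from plan import *
im=manip.snapshot("wrist")[:,:,::-1].copy(); cv2.imwrite("pics/w6.png",im)
im=manip.snapshot("side")[130:280,200:350,::-1].copy(); cv2.imwrite("pics/s6.png",cv2.resize(im,None,fx=4,fy=4))
for z in (.15,.092): rows(2,[(1.187,.072,-.034,1.187)],z)
E
```

```text
tcp [0.4529 0.193  0.1957] F [ 0.37 -0.46  0.05] tool a 1.198 t 9.32
a 1.19 [0, -0.03, 1.52, -0.0, np.float64(-0.06)]
tcp [0.4529 0.193  0.1957] F [ 0.37 -0.46  0.05] tool a 1.198 t 9.32
a 1.19 [0, -0.03, 3.46, 0.0, np.float64(-0.06)]
```

View pics/w6.png

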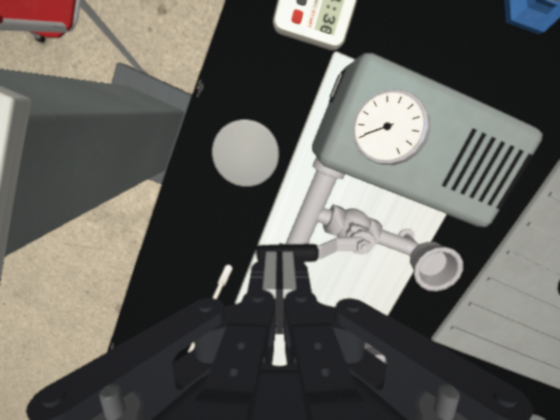

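View pics/s6.png

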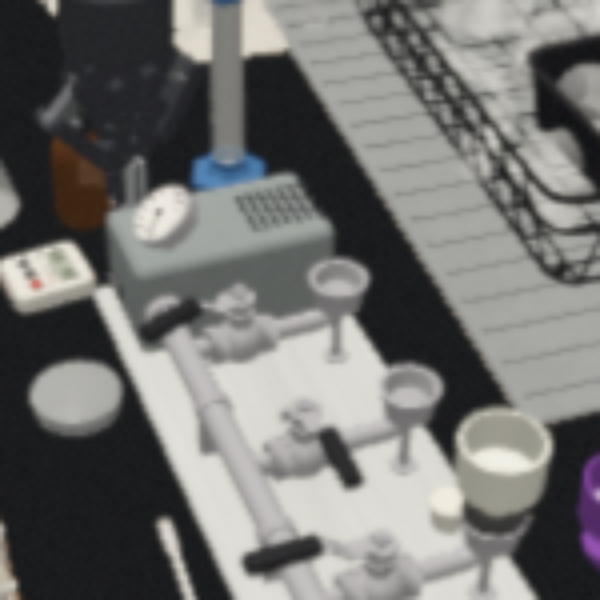

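{"method": "apply_moves", "body": {"motion": [[0,0,0.7,0,0],[0,0,1.5,0,0],[0,0,2.2,0,0],[0,0,2.9,0,0],[0,0,3.4,0,0],[0,0,3.4,0,0]]}}

```text
t: 10.07
tcp_pos: [0.4532, 0.1929, 0.094]
tool_rot: [0.594, -0.385, 0.384, -0.593]
force: [-0.1, 0.2, 0.2]
finger_gap: 0.0
```

```bash
python3 - <<'E'
from plan import *
rows(2,[(1.187,.072,-.028,1.187),(1.187,.072,-.0215,1.187)]+[(a,.073,-.0185,a) for a in np.arange(1.12,.3,-.08)],.092)
E
```

```text
tcp [0.4532 0.1929 0.094 ] F [-0.08  0.23  0.18] tool a 1.198 t 10.07
a 1.19 [0, 0.16, 0.07, -0.01, np.float64(-0.07)]
a 1.19 [0, 0.37, 0.07, -0.01, np.float64(-0.07)]
a 1.12 [0, 0.64, 0.07, -0.08, np.float64(-0.45)]
a 1.04 [0, 0.84, 0.07, -0.1, np.float64(-0.91)]
a 0.96 [0, 1.04, 0.07, -0.11, np.float64(-1.37)]
a 0.88 [0, 1.24, 0.07, -0.11, np.float64(-1.82)]
a 0.8 [0, 1.44, 0.07, -0.08, np.float64(-2.28)]
a 0.72 [0, 1.64, 0.07, -0.05, np.float64(-2.74)]
a 0.64 [0, 1.83, 0.07, 0.01, np.float64(-3.2)]
a 0.56 [0, 2.02, 0.07, 0.08, np.float64(-3.66)]
a 0.48 [0, 2.2, 0.07, 0.16, np.float64(-4.12)]
a 0.4 [0, 2.37, 0.06, 0.26, np.float64(-4.57)]
a 0.32 [0, 2.54, 0.06, 0.37, np.float64(-5.03)]
```

{"method": "apply_moves", "body": {"motion": [[0,0.2,0,0,0],[0,0.4,0,0,0],[0,0.6,0.05,-0.1,-0.4],[0,0.8,0.05,-0.1,-0.9],[0,1.0,0.05,-0.1,-1.3],[0,1.2,0.05,-0.1,-1.8],[0,1.4,0.05,-0.1,-2.2],[0,1.6,0.05,-0.05,-2.7],[0,1.8,0.05,0,-3.2],[0,2.0,0.05,0.1,-3.6],[0,2.2,0.05,0.15,-4.1]]}}

```text
t: 11.45
tcp_pos: [0.4839, 0.1352, 0.0939]
tool_rot: [-0.69, 0.152, -0.151, 0.691]
force: [-1.4, 4.1, 0.2]
finger_gap: 0.003
```

```bash
python3 - <<'E'
from plan import *
im=manip.snapshot("side")[180:330,210:360,::-1].copy(); cv2.imwrite("pics/s7.png",cv2.resize(im,None,fx=4,fy=4))
rows(2,[(a,.073,-.0185,a) for a in np.arange(.48,-.03,-.06)],.092)
E
```

```text
tcp [0.4846 0.1346 0.0939] F [-1.32  2.67 -0.18] tool a 0.478 t 11.5
a 0.48 [0, -0.0, 0.06, -0.0, np.float64(0.01)]
a 0.42 [0, 0.14, 0.06, -0.03, np.float64(-0.33)]
a 0.36 [0, 0.29, 0.06, -0.06, np.float64(-0.68)]
a 0.3 [0, 0.44, 0.06, -0.07, np.float64(-1.02)]
a 0.24 [0, 0.59, 0.06, -0.08, np.float64(-1.37)]
a 0.18 [0, 0.74, 0.06, -0.07, np.float64(-1.71)]
a 0.12 [0, 0.89, 0.06, -0.06, np.float64(-2.05)]
a 0.06 [0, 1.04, 0.06, -0.04, np.float64(-2.4)]
a 0.0 [0, 1.19, 0.06, -0.01, np.float64(-2.74)]
```

View pics/s7.png

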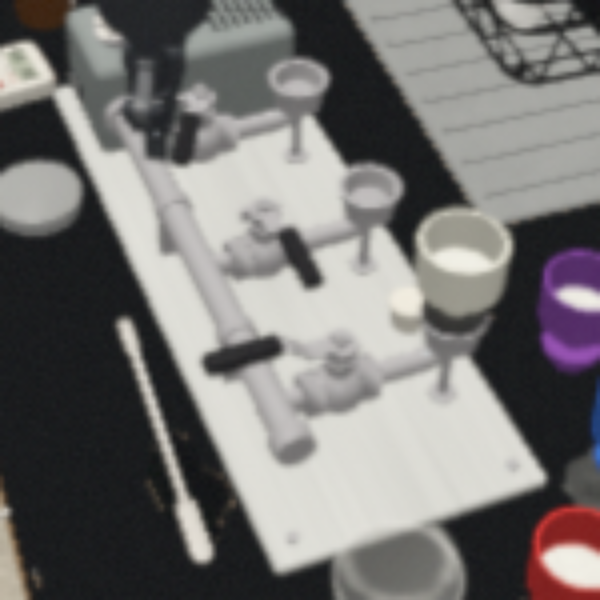

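{"method": "apply_moves", "body": {"motion": [[0,0.15,0,-0.05,-0.3],[0,0.3,0,-0.05,-0.7],[0,0.45,0,-0.05,-1],[0,0.6,0,-0.1,-1.4],[0,0.75,0,-0.05,-1.7],[0,0.9,0,-0.05,-2],[0,0.98,0,-0.05,-2.3],[0,1.05,0,0,-2.5],[0,1.1,0,0,-2.7]]}}

```text
t: 12.62
tcp_pos: [0.514, 0.1205, 0.0933]
tool_rot: [0.707, 0.013, -0.014, -0.707]
force: [-3.2, -2.6, -0.1]
finger_gap: 0.003
```

{"method": "apply_moves", "body": {"motion": [[0,0.03,0,0,0],[0,0.06,0,0,0]]}}

```text
t: 12.88
tcp_pos: [0.5162, 0.1209, 0.0932]
tool_rot: [0.707, 0.013, -0.013, -0.707]
force: [-3.7, -3.5, -0.7]
finger_gap: -0.002
```

```bash
python3 - <<'E'
from plan import *
rows(2,[(0,.073,-.0185,0),(-.03,.073,-.0185,0)],.092)
E
```

```text
tcp [0.5162 0.1209 0.0932] F [-3.7  -3.55 -0.69] tool a 0.011 t 12.88
a 0 [0, 0.02, 0.04, -0.05, np.float64(-0.06)]
a -0.03 [0, 0.1, 0.04, -0.07, np.float64(-0.06)]
```

Not yet at the stop; keep creeping.

{"method": "apply_moves", "body": {"motion": [[0,0.03,0,0,0],[0,0.05,0,0,0]]}}

```text
t: 13.12
tcp_pos: [0.5166, 0.1209, 0.0932]
tool_rot: [0.707, 0.012, -0.015, -0.707]
force: [-6.4, -4.3, 2.9]
finger_gap: -0.003
```

{"method": "apply_moves", "body": {"motion": [[0,0.02,0,0,0],[0,0.04,0,0,0]]}}

```text
t: 13.38
tcp_pos: [0.5166, 0.1209, 0.0932]
tool_rot: [0.707, 0.011, -0.015, -0.707]
force: [-8.1, -3.1, 4.4]
finger_gap: 0.002
```

{"method": "apply_moves", "body": {"motion": [[0,-0.3,0,0,0],[0,-0.9,0,0,0],[0,-1,-1,0,0],[0,-1,-2.5,0,0],[0,-1,-4,0,0],[0,-2,-5,0.5,0],[0,-2.5,-5,2,0],[0,-2.5,-5,3.5,0],[0,-2.5,-5,5,0],[0,-2.5,-5,6.5,0],[0,-2.5,-5,8,0],[0,-2.5,-5,8,0]]}}

```text
t: 14.88
tcp_pos: [0.4361, 0.3621, 0.2439]
tool_rot: [-0.706, -0.016, 0.013, 0.708]
force: [0.0, -0.4, -0.1]
finger_gap: -0.001
```

```bash
python3 - <<'E'
from plan import *
s=manip.sense(); print(s["t"],s["tcp_pos"],s["force"])
a=manip.snapshot("top")[160:260,210:410,::-1]; cv2.imwrite("pics/top8c.png",cv2.resize(a,None,fx=4,fy=4,interpolation=cv2.INTER_CUBIC))
im=manip.snapshot("side")[180:330,210:390,::-1].copy(); cv2.imwrite("pics/s8.png",cv2.resize(im,None,fx=4,fy=4,interpolation=cv2.INTER_CUBIC))
E
```

```text
14.875 [0.43608174 0.3621245  0.24385649] [ 0.02243988 -0.40211047 -0.0591766 ]
```

View pics/top8c.png

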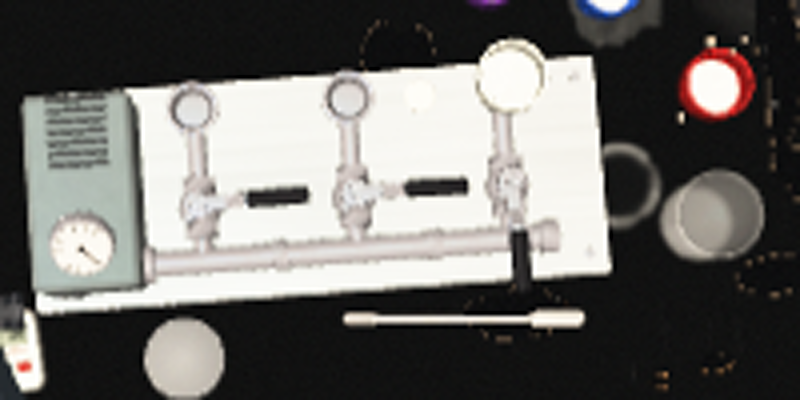

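View pics/s8.png

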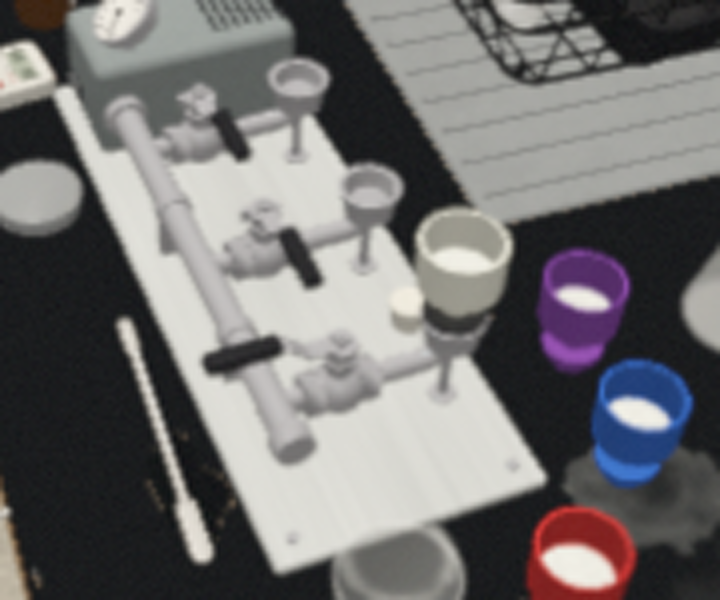

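```bash
python3 - <<'E'
from plan import *
ct,cs=manip.get_calibration("top"),manip.get_calibration("side")
a=cv2.imread("pics/top8c.png"); 
hsv=a.max(2)<60
for n,i,(x0,y0,x1,y1) in [("L",2,(240,175,315,215)),("M",1,(400,170,472,205)),("R",0,(505,225,535,272))]:
    m=hsv[y0:y1,x0:x1]; v,u=np.nonzero(m); c=(u.mean()+x0,v.mean()+y0)
    w=unproj(ct,(210+c[0]/4-.375,160+c[1]/4-.375),.107)[:2]-axis(i)
    cc,ss=np.cos(ph),np.sin(ph); l=np.array([cc*w[0]+ss*w[1],-ss*w[0]+cc*w[1]])
    print(n,np.round(c,1),"angle",np.arctan2(-l[0],-l[1]).round(3),"r",np.hypot(*l).round(4))
E
```

```text
L [278.  196.8] angle 0.001 r 0.0656
M [435.9 187.3] angle 0.001 r 0.0647
R [520.  252.1] angle 1.579 r 0.057
```

All three lever angles match what was asked, and the robot is clear of everything.

```bash
python3 -c "
from station import manip
print(manip.sign_off(), manip.sense()['t'])"
```

```text
the job is handed in; nothing more can be done
the job is handed in; nothing more can be done
```

The job is done and handed in at about 15 s of the 51 s allowed. With closed fingertips I first pushed the loaded (right-hand) station's lever to its open stop. Then I pushed the partly open left-hand station's lever to its closed stop. Near each stop I crept in small steps and backed off once the lever stopped moving, with peak contact force of about 12 N open and 10 N closed.

**Lever angles:** my last top picture gave 1.579 rad for the loaded station (fully open is 1.571), 0.001 for the left one and 0.001 for the untouched middle one.

**Surroundings:** in the last top and side pictures the filter funnel was still seated. The stopper, spatula, petri dish, beaker and coloured look-alikes stood where they were, and the robot was touching nothing. The left side (timer, bottle, cylinder, flask) was mostly outside these final crops or hidden by the arm, so I did not re-check it. The arm only flew above that side, with no contact force showing.

**Disagreements:** the wrist camera placed the levers about 4 mm from the top and side camera fit. The loaded lever's measured grip radius came out at 57 mm instead of 66 mm, because I cut off part of its dark sleeve against the dark worktop in that measurement. Neither affected the result.

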